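# Shut the slide box, find the heaviest objective canister by feel and hold it up

## Robot

A 7-joint arm with a two-finger parallel gripper is mounted at the origin on a cart in front of the work surface, level with it; the furniture and walls round the work are solid. World frame = base frame: x ahead of the robot, y to its left, z up, the work surface at z = 0. Lengths are in m, angles in degrees, forces in N, time in s.
With the tool pointing down it reaches from about 0.4 to 0.875 m from the base axis. Payload 6.5 kg.
Tool frame: the origin (TCP) lies at the very end of the fingers, on their centre line; the grasp point (between the pads) lies env.pinch_z behind it (env.pinch_z is the distance from the TCP to the grasp point, in m); z points along the fingers, y is the line along which they close (so a half turn about z gives the same grasp; the last joint's range is limited). The gripper opens to 88 mm and grips with 3 to 60 N. Pads are 18 mm wide; open, the fingers measure 123 mm over their backs; the gripper's body (75 mm by 187 mm) begins 45 mm behind the grasp point.
Start: joints at [69.546, 30.733, -0.252, 88.115, 0.149, 61.152, -4.079], TCP at [0.186, -0.623, 0.239] pointing down, gripper open.
Joint ranges: [-154.64, 154.64], [-21.42, 123.67], [-72.66, 72.17], [13.99, 137.28], [-74.86, 254.86], [10.95, 109.41], [-158.01, 158.01]. Speed limits (degrees/s): [136.94, 136.94, 180, 180, 180, 180, 180].

## Interface

Orientations are given as [roll, pitch, yaw] about the fixed x, y, z axes, in that order (R = Rz(yaw) Ry(pitch) Rx(roll)).
In Python, from workcell import readout, optics, env gives the robot as it stands.
- The arm moves only by the tool step_arm, never from a script. Its argument "series" is a list of rows, each an object with "slide": the shift along the tool's x, y, z in cm, a list of three; "twist": the turn about the tool's z in rad. In form: [{"slide": [tx, ty, tz], "twist": twist}, ...]. A call has 1 to 12 rows; each row is the pose to reach, as a shift and turn from the pose commanded when the call began, along the tool's axes at that moment; what a row does not reach only later rows make up. A row lasts 1/12 s, in which the tool goes at most 41.7 mm and 7.16 degrees, less where a joint would pass 70% of its speed; a pose out of reach is approached as far as the arm can. A call with a gripper value outside its range is refused whole. "grip" is the finger opening in cm, from 0 to 8.81, set as the call begins (left out, the last holds). The fingers move at their own pace and stop on an object; "grip_force" is the grip in N (left out, the last holds). Time passes only in rows, so rows that repeat a pose let the fingers close. It gives the time, the measured TCP pose, the force, the opening and the grip force at its end, in the units of the state.
- readout.state(): the state, without advancing time (a new reading comes with each control period).
- optics.get_image(name): name is "scene" or "top" or "wrist"; returns the picture (384x512x3 uint8, red, green, blue); there is no depth.
- optics.get_calibration(name): a dict with "fovy" (degrees; the focal length in pixels is half the picture's height over the tangent of half this angle, whatever the lens; pixels are square), "cx", "cy" (the principal point, pixels), "k1" (the pictures are not rectified: a ray, as slopes to the right and down, at radius r is drawn at 1 + k1 r^2 times it, then the intrinsics apply), "R" (3x3) and "t" (3): a world point X has camera coordinates R X + t; the wrist camera has in their place "T_tool_cam" (4x4, takes a point from camera to tool coordinates, whose origin is the TCP and whose axes are the flange's). Camera axes: x right, y down, z forward; pixel columns grow to the right and rows downward; lengths in m; the calibration is good to about 2 mm. A picture is of the moment at which its call begins: read the wrist's pose just before it. get_calibration takes no time and is no camera call.
- env.job_done(): hands the job in; it is judged then, once.
The state is a dict: "t": time; "qpos": joint angles; "dq": joint speeds; "joint_torque": joint torques, N m; "ee_pos": TCP position; "tcp_rot": TCP orientation; "force": force on the tool from outside, world axes, zero at the start; "ft_torque": the same for the moment, N m; "opening": opening from 0.0 (shut) to 1.0 (fully open); "finger_force": force on a finger pad.
Only numpy, scipy, OpenCV 4.12 (cv2) and the standard library are available. Lean on these libraries where they do the work, as an engineer would, in place of code of your own. Each camera call takes 0.05 s, during which the arm holds its last target. There are 200 camera calls.

## Task

Gently lower the lid of the open blue slide box until it is fully shut, so that the slides are covered while things are lifted about beside them. The three identical screw canisters in the steel tray each hold a microscope objective, have lost their labels and must stay closed and upright: heft them one after another from left to right (as seen from the robot), lifting each clear of the tray and setting it gently back on its feet in its place before taking the next, to find by feel the heaviest, which holds the immersion objective. Finish while holding that heaviest canister upright and still, its foot about 20 cm above the worktop, with the other two standing in the tray and everything else left where it was.

Things in the scene. Friction and masses are not known exactly. Their poses are not given: they have to be found in the camera images.
- slide_box_lid (a joint): lid of the blue slide box: opening angle in rad, 0 fully shut, about 0.8 to 1.3 at the start, end stop at 1.92. The hinge has friction and damping, so that the lid stays (or creeps down very slowly) where it is left; pushing it shut takes under 2 N at its edge
- slide_box: blue slide box, fixed, left or right of the tray, 92 (x) by 118 (y) mm, 34 mm high shut; origin in the middle of its underside, z up, y along the hinge, front to -x. The lid reaches 86 mm from the hinge line; its outer face, which looks up when shut, lies 12 mm off that line. Glass slides stand in the base, up to 28 mm high
- lid_hinge (a point): middle of the lid's hinge line: 44 mm behind (+x) the box's origin and 22 mm above its underside; axes as the box
- steel_tray: shallow steel tray, fixed, 178 (x) by 248 (y) mm, rim 20 mm high, floor 2 mm thick; origin in the middle of its underside; its +y end is the left one as seen from the robot (it is turned by at most 0.25 rad). The three canisters stand in a row along its y axis, one each near y = +80, 0 and -80 mm; put each back within 25 mm of where it stood
- canister_a: closed screw canister, one of three alike, 66 mm high: white body 39 mm wide up to 46 mm, black cap 42 mm wide above; origin in the middle of its underside, z up. Any may stand left, middle or right, any may be the heaviest, which outweighs each other by at least 0.2 kg; none is over 0.6 kg. The objective inside has a few mm of play
- canister_b: closed screw canister, one of three alike, 66 mm high: white body 39 mm wide up to 46 mm, black cap 42 mm wide above; origin in the middle of its underside, z up. Any may stand left, middle or right, any may be the heaviest, which outweighs each other by at least 0.2 kg; none is over 0.6 kg. The objective inside has a few mm of play
- canister_c: closed screw canister, one of three alike, 66 mm high: white body 39 mm wide up to 46 mm, black cap 42 mm wide above; origin in the middle of its underside, z up. Any may stand left, middle or right, any may be the heaviest, which outweighs each other by at least 0.2 kg; none is over 0.6 kg. The objective inside has a few mm of play
- eyepiece_cap_a: black eyepiece cap, 44 mm diameter, 40 mm high, bystander; origin under its middle
- eyepiece_cap_b: black eyepiece cap, 44 mm diameter, 41 mm high, bystander; origin under its middle
- wash_bottle: white wash bottle with red spout, 63 by 101 mm, 166 mm high, bystander; origin under its middle
- lens_tissue: flat pack of lens tissue, 68 by 105 by 9 mm, bystander; origin under its middle
- ball_pen: blue ball pen lying down, 142 mm long, 12 mm high, bystander; origin under its middle
Mind the look-alikes: they are no part of the job. What is shaped like the canister_c but orange is not meant.

How it is judged:
By the outcome, as a careful person would: the job done as asked, in the order asked, and still so for the second after the job is handed in, while the arm keeps its last pose, push and grip.
It also fails if it takes over 72 s, if anything falls off the work surface, if the arm or the gripper's body presses on something with over 40 N, if the wrist force passes 120 N, or if a joint passes its speed limit or range.

## Working session

There is one attempt and no reset: what is moved stays moved. The work goes in short steps, Python scripts to look and compute and a tool call to move; the robot and the scene stay as the last step left them, time stands still between calls to the robot, and variables do not carry over. Pictures are saved under pics/ and viewed, at most 10 in all, crops included, and the job is handed in when it is done.

Besides the shell and the picture viewer there is one more tool, called after "Call:" in YAML: its name, and indented under it one key for each argument. step_arm: Moves the arm, as the interface text tells. Its arguments: {"type":"object","properties":{"series":{"type":"array"},"grip":{"type":"number"},"grip_force":{"type":"number"}},"required":["series"]}

```bash
mkdir -p pics; cat > h.py <<'E'
import numpy as np,cv2
from workcell import readout,optics,env
from scipy.spatial.transform import Rotation as Ro
def cam(n):
    c=optics.get_calibration(n)
    f=192/np.tan(np.radians(c['fovy'])/2)
    if 'R' in c: R=np.array(c['R']);t=np.array(c['t'])
    else:
        s=readout.state();T=np.array(c['T_tool_cam']);Rt=tool(s)
        Rw=Rt@T[:3,:3];p=Rt@T[:3,3]+np.array(s['ee_pos']);R=Rw.T;t=-R@p
    return f,c['cx'],c['cy'],c['k1'],R,t
def tool(s):
    r=np.array(s['tcp_rot'])
    return r if r.shape==(3,3) else Ro.from_euler('xyz',r,degrees=True).as_matrix()
def ray(C,u,v):
    f,cx,cy,k,R,t=C
    d=np.array([(u-cx)/f,(v-cy)/f]);x=d.copy()
    for _ in range(30): x=d/(1+k*(x@x))
    return -R.T@t, R.T@np.array([x[0],x[1],1])
def plane(C,u,v,z):
    o,d=ray(C,u,v);return o+d*(z-o[2])/d[2]
def proj(C,X):
    f,cx,cy,k,R,t=C
    p=R@np.array(X)+t;s=p[:2]/p[2];s=s*(1+k*(s@s));return s[0]*f+cx,s[1]*f+cy
def two(C1,a,C2,b):
    o1,d1=ray(C1,*a);o2,d2=ray(C2,*b)
    s=np.linalg.lstsq(np.c_[d1,-d2],o2-o1,rcond=None)[0]
    p,q=o1+d1*s[0],o2+d2*s[1];return (p+q)/2,np.linalg.norm(p-q)
def snap(n,f):
    im=optics.get_image(n);cv2.imwrite('pics/'+f,im[...,::-1]);return im
E
python3 - <<'E'
from h import *
s=readout.state();print(s,env.pinch_z)
for n in('scene','top'):
    snap(n,n+'0.png');c=cam(n);print(n,c[:4],-c[4].T@c[5],c[4][2])
E
```

```text
{'t': 0.0, 'qpos': array([69.54711712, 30.77601184, -0.2545067 , 88.1682667 ,  0.1490506 ,
       61.15206917, -4.08111058]), 'dq': array([-0.02393573,  0.03005944, -0.05275629,  0.03051006,  0.07646824,
       -0.00641103,  0.10401078]), 'joint_torque': array([ 7.71449413e-04, -5.70991766e+01,  9.91394520e-01, -2.51604545e+01,
       -5.62406145e-02,  1.81411486e-02,  1.35774035e-04]), 'ee_pos': array([ 0.18616461, -0.6221498 ,  0.23787239]), 'tcp_rot': array([-1.79904241e+02,  7.03959227e-03,  1.66625777e+01]), 'force': array([-0.04655016, -0.61104261,  0.24325641]), 'ft_torque': array([ 0.04771938, -0.00801721, -0.00756101]), 'finger_force': 0.0, 'opening': 1.0008122325286133} 0.0187
scene (np.float64(439.2424752928132), 250.01820368506196, 187.0167404088466, -0.09805777046227923) [-0.27454762  0.68790562  0.87599415] [ 0.64233952 -0.41310077 -0.64555999]
top (np.float64(380.2772000784449), 257.18271590860513, 189.76184824732493, -0.037374445902883566) [0.4748382  0.16970296 1.12127988] [ 0.06453633 -0.00923132 -0.99787266]
```

View pics/top0.png

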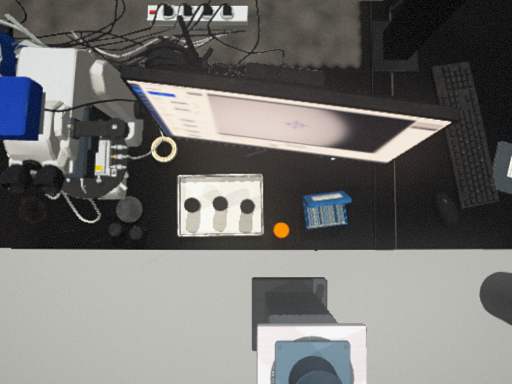

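View pics/scene0.png

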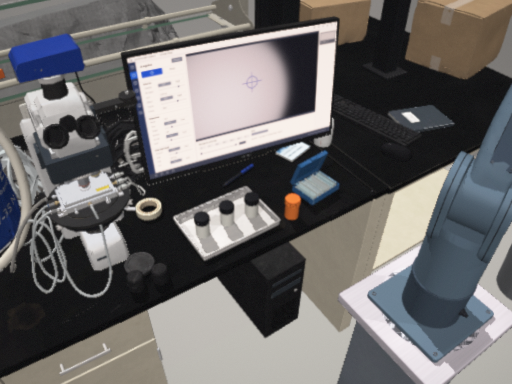

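The top view shows the tray at (220,205) with black caps at (192,205), (220,203) and (247,206). The blue box is at (327,208) with its hinge towards the top of the picture, and the orange look-alike is at (281,230). The scene view shows the same layout: white-bodied canisters in the tray, an orange one outside it at (292,207), and a monitor behind. The targets are the three white-bodied canisters in the tray. I'll check them in an enlarged crop.

```bash
python3 - <<'E'
from h import *
T=cv2.imread('pics/top0.png');S=cv2.imread('pics/scene0.png')
a=cv2.resize(T[165:255,165:365],None,fx=4,fy=4,interpolation=cv2.INTER_CUBIC)[:, :800]
cv2.imwrite('pics/c1.png',a)
b=cv2.resize(S[135:255,165:365],None,fx=4,fy=4,interpolation=cv2.INTER_CUBIC)
cv2.imwrite('pics/c2.png',b)
C=cam('top')
for uv in[(192,205),(220,203),(247,206),(281,230)]:print(uv,plane(C,*uv,.066).round(3))
for uv in[(178,175),(263,175),(263,236),(178,236)]:print(uv,plane(C,*uv,.02).round(3))
D=cam('scene')
# monitor lower corners / top corners
for a,b in [((383,162),(334,128)),((122,79),(122,55)),((452,121),(338,20))]: print(two(C,a,D,b))
E
```

```text
(192, 205) [0.5   0.341 0.066]
(220, 203) [0.506 0.263 0.066]
(247, 206) [0.498 0.188 0.066]
(281, 230) [0.432 0.094 0.066]
(178, 175) [0.588 0.39  0.02 ]
(263, 175) [0.589 0.143 0.02 ]
(263, 236) [0.413 0.142 0.02 ]
(178, 236) [0.412 0.387 0.02 ]
(array([ 0.61088576, -0.19304271,  0.09836053]), np.float64(0.024624160452796924))
(array([0.7194368 , 0.41095597, 0.45061994]), np.float64(0.004486126225972247))
(array([ 0.64454146, -0.19535768,  0.44574341]), np.float64(0.005533800022357939))
```

View pics/c1.png

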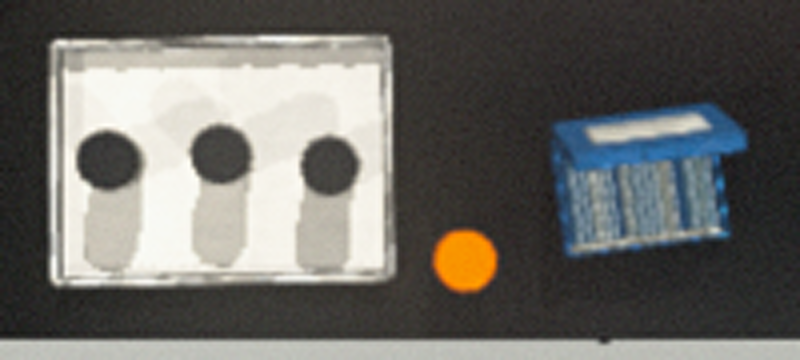

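View pics/c2.png

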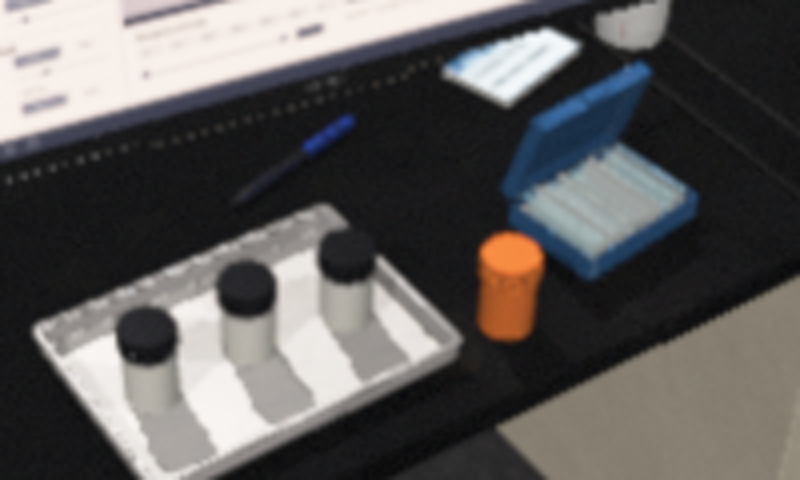

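The crops confirm three white-bodied canisters with black caps, all inside the tray, and the orange one outside it at about (281,230). The lid's free edge runs from crop pixel (570,165) to (747,148), and the base's front edge from (572,255) to (728,238).

```bash
python3 - <<'E'
from h import *
C=cam('top');D=cam('scene')
f=lambda x,y:(165+x/4-.4,165+y/4-.4); g=lambda x,y:(165+x/4-.4,135+y/4-.4)
print('tipL',two(C,f(570,165),D,g(527,128)),'tipR',two(C,f(747,148),D,g(648,66)))
FL=plane(C,*f(572,255),.021);FR=plane(C,*f(728,238),.021);print(FL,FR)
d=FL-FR;yaw=np.arctan2(-d[0],d[1]);print('yaw',yaw,np.linalg.norm(d))
m=(FL+FR)/2;ex=np.array([np.cos(yaw),np.sin(yaw),0]);o=m+.046*ex;H=o+.044*ex;H[2]=.022;print('box',o,'H',H)
for p in [two(C,f(570,165),D,g(527,128))[0],two(C,f(747,148),D,g(648,66))[0]]:
    q=p-H;print('lid',-q@ex,q[2],np.arctan2(q[2],-q@ex),np.hypot(q@ex,q[2]))
im=cv2.cvtColor(cv2.imread('pics/top0.png'),cv2.COLOR_BGR2GRAY)
m=((im<110)*255).astype(np.uint8)[182:232,182:260]
for c in cv2.findContours(m,0,2)[0]:
    if 80<cv2.contourArea(c)<400:
        (u,v),r=cv2.minEnclosingCircle(c);M=cv2.moments(c);u,v=M['m10']/M['m00']+182,M['m01']/M['m00']+182
        print(u,v,r,plane(C,u,v,.066))
E
```

```text
tipL (array([0.49942636, 0.02830791, 0.10277429]), np.float64(0.004986333465908757)) tipR (array([ 0.51002079, -0.09189678,  0.1059329 ]), np.float64(0.0013124543540897734))
[0.43490259 0.01359873 0.021     ] [ 0.44732633 -0.09975168  0.021     ]
yaw 0.109168959390821 0.11402922793977714
box [ 0.48684062 -0.03806467  0.021     ] H [ 0.53057869 -0.03327077  0.022     ]
lid 0.024257741122971153 0.08077428991427962 1.2790504501829556 0.08433815219427789
lid 0.026822955245068194 0.08393289999175482 1.2614778849987702 0.08811471289804472
246.91603053435114 206.21882951653944 7.115484237670898 [0.49725367 0.18826377 0.066     ]
191.61057173678532 204.67853290183388 7.675140857696533 [0.50095581 0.34162359 0.066     ]
219.6844602609727 203.37485172004745 7.214723110198975 [0.5048659  0.26381027 0.066     ]
```

Call:
step_arm:
  series:
    - {"slide": [4,-3.5,0],"twist": 0.03}
    - {"slide": [8,-7,0],"twist": 0.06}
    - {"slide": [11,-10,0],"twist": 0.09}
    - {"slide": [14,-12.5,0],"twist": 0.12}
    - {"slide": [17,-15,0],"twist": 0.15}
    - {"slide": [20,-18,0],"twist": 0.19}
    - {"slide": [23,-20.5,0],"twist": 0.19}
    - {"slide": [26,-23,0],"twist": 0.19}
    - {"slide": [29,-25.5,0],"twist": 0.19}
    - {"slide": [32,-28,0],"twist": 0.19}
    - {"slide": [35,-31,0],"twist": 0.19}
    - {"slide": [38,-33.5,0],"twist": 0.19}
  grip: 0
  grip_force: 20

```text
t: 1.1
ee_pos: [0.4509, -0.1965, 0.2386]
tcp_rot: [-180.0, 0.0, 5.8]
force: [0.2, 0.1, 0.7]
opening: 0.117
finger_force: 0.0
```

```bash
cat >> h.py <<'E'
def to(x,y,z,yaw=None):
    s=readout.state();R=tool(s);d=R.T@(np.array([x,y,z])-s['ee_pos'])
    cy=np.arctan2(R[1,0],R[0,0]);print('pos',np.round(s['ee_pos'],4),'yaw',round(cy,3),'rpy',np.round(s['tcp_rot'],2),'slide',np.round(d*100,2),'twist',None if yaw is None else round(cy-yaw,3))
E
python3 -c "
from h import *
to(.551,-.031,.24,.1);print(readout.state()['t'])"
```

```text
pos [ 0.4509 -0.1965  0.2386] yaw 0.101 rpy [-1.7999e+02  3.0000e-02  5.7700e+00] slide [ 11.62 -15.46  -0.14] twist 0.001
1.1
```

Call:
step_arm:
  series:
    - {"slide": [3,-4,0],"twist": 0}
    - {"slide": [5.5,-7.5,0],"twist": 0}
    - {"slide": [8,-11,0],"twist": 0}
    - {"slide": [10,-13.5,0],"twist": 0}
    - {"slide": [11.6,-15.4,0],"twist": 0}
    - {"slide": [11.6,-15.4,0],"twist": 0}

```text
t: 1.6
ee_pos: [0.5529, -0.0264, 0.2386]
tcp_rot: [-179.8, -0.1, 6.3]
force: [0.8, -0.6, 0.0]
opening: -0.001
finger_force: 0.0
```

```bash
python3 -c "
from h import *
to(.551,-.031,.093,.1);C=cam('wrist');snap('wrist','w1.png')
print(-C[4].T@C[5])
H=np.array([.5306,-.0333,.022]);ex=np.array([np.cos(.1),np.sin(.1),0]);ey=np.array([-ex[1],ex[0],0])
for th in (1.1,1.28):
  for y in (.059,-.059):
    print(th,proj(C,H+ey*y+ex*(-.086*np.cos(th)+.012*np.sin(th))+np.array([0,0,.086*np.sin(th)+.012*np.cos(th)])))
"
```

```text
pos [ 0.5529 -0.0264  0.2386] yaw 0.11 rpy [-1.7979e+02 -1.1000e-01  6.2800e+00] slide [-0.27  0.49 14.56] twist 0.01
[ 0.63116836 -0.01820441  0.38556888]
1.1 (np.float64(205.88723878546529), np.float64(226.10441113681892))
1.1 (np.float64(312.8687468410573), np.float64(227.204084215862))
1.28 (np.float64(204.6814421606539), np.float64(214.64670217327273))
1.28 (np.float64(314.5507058115183), np.float64(215.7683592985834))
```

View pics/w1.png

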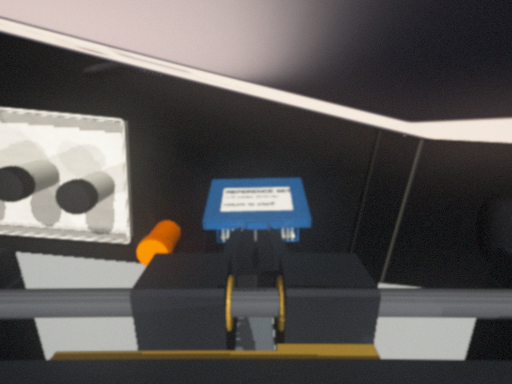

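The wrist view shows the lid's free edge at (203..311,228), which matches θ≈1.1 and my pose to about 2 mm. The monitor's lower edge runs close ahead, from (0,25) to (425,130), so I'll check its clearance.

```bash
python3 -c "
from h import *
C=cam('wrist');T=cam('top')
print(two(C,(428,130),T,(384,162)))
o,d=ray(T,300,151.5)
for z in (.06,.1,.15,.2,.3):
  X=plane(T,300,151.5,z);print(X,proj(C,X), plane(T,150,134,z))
to(.531,-.029,.093,.1)
"
```

```text
(array([ 0.61890056, -0.18112216,  0.1188605 ]), np.float64(0.008402999359270935))
[0.65207448 0.03945608 0.06      ] (np.float64(201.2250842366793), np.float64(74.63814791783824)) [0.70028341 0.46337501 0.06      ]
[0.64539439 0.04436513 0.1       ] (np.float64(187.89416665315883), np.float64(77.59498202389496)) [0.6917863  0.45230641 0.1       ]
[0.63704427 0.05050144 0.15      ] (np.float64(165.0156954991969), np.float64(82.64588634375515)) [0.68116492 0.43847067 0.15      ]
[0.62869415 0.05663776 0.2       ] (np.float64(130.14722182427067), np.float64(90.28692317191202)) [0.67054354 0.42463492 0.2       ]
[0.61199391 0.06891038 0.3       ] (np.float64(-56.8652349521565), np.float64(130.15698903919164)) [0.64930077 0.39696342 0.3       ]
pos [ 0.5514 -0.0301  0.2383] yaw 0.106 rpy [-179.91    0.      6.1 ] slide [-2.01 -0.3  14.53] twist 0.006
```

Call:
step_arm:
  series:
    - {"slide": [-1.2,-0.1,0],"twist": 0}
    - {"slide": [-2.2,-0.3,1],"twist": 0}
    - {"slide": [-2.2,-0.3,4],"twist": 0}
    - {"slide": [-2.2,-0.3,7],"twist": 0}
    - {"slide": [-2.2,-0.3,10],"twist": 0}
    - {"slide": [-2.2,-0.3,12.5],"twist": 0}
    - {"slide": [-2.2,-0.3,14],"twist": 0}
    - {"slide": [-2.2,-0.3,14.5],"twist": 0}
    - {"slide": [-2.2,-0.3,14.5],"twist": 0}

```text
t: 2.4
ee_pos: [0.527, -0.0342, 0.0926]
tcp_rot: [180.0, 0.2, 5.7]
force: [0.4, 0.2, 1.6]
opening: 0.002
finger_force: 0.0
```

Call:
step_arm:
  series:
    - {"slide": [-0.3,0,0.15],"twist": 0}
    - {"slide": [-0.65,0,0.25],"twist": 0}
    - {"slide": [-1.0,0,0.35],"twist": 0}
    - {"slide": [-1.35,0,0.45],"twist": 0}
    - {"slide": [-1.7,0,0.6],"twist": 0}
    - {"slide": [-2.0,0,0.75],"twist": 0}
    - {"slide": [-2.3,0,0.95],"twist": 0}
    - {"slide": [-2.6,0,1.1],"twist": 0}
    - {"slide": [-2.9,0,1.3],"twist": 0}
    - {"slide": [-3.3,0,1.6],"twist": 0}
    - {"slide": [-3.7,0,1.9],"twist": 0}
    - {"slide": [-4.0,0,2.2],"twist": 0}

```text
t: 3.4
ee_pos: [0.488, -0.0369, 0.0713]
tcp_rot: [180.0, 0.0, 5.8]
force: [-0.4, -1.0, 0.7]
opening: 0.008
finger_force: 0.3
```

```bash
python3 -c "
from h import *
s=readout.state();print(s['force'],s['t'])
e=np.array([np.cos(.1),np.sin(.1),0]);H=np.array([.5306,-.0315,.022]);q=s['ee_pos']-H
print('a',q@e,'z',s['ee_pos'][2]);to(.47,-.038,.034,.1)
"
```

```text
[-0.44162185 -0.96210991  0.73175169] 3.4
a -0.042919227524305374 z 0.07130221519956428
pos [ 0.488  -0.0369  0.0713] yaw 0.101 rpy [1.80e+02 2.00e-02 5.78e+00] slide [-1.8  -0.08  3.73] twist 0.001
```

Call:
step_arm:
  series:
    - {"slide": [-0.3,0,0.35],"twist": 0}
    - {"slide": [-0.6,0,0.7],"twist": 0}
    - {"slide": [-0.85,0,1.1],"twist": 0}
    - {"slide": [-1.05,0,1.4],"twist": 0}
    - {"slide": [-1.25,0,1.75],"twist": 0}
    - {"slide": [-1.45,0,2.1],"twist": 0}
    - {"slide": [-1.55,0,2.4],"twist": 0}
    - {"slide": [-1.65,0,2.7],"twist": 0}
    - {"slide": [-1.75,0,3.0],"twist": 0}
    - {"slide": [-1.8,0,3.25],"twist": 0}
    - {"slide": [-1.85,0,3.45],"twist": 0}
    - {"slide": [-1.9,0,3.6],"twist": 0}

```text
t: 4.4
ee_pos: [0.4697, -0.0387, 0.0355]
tcp_rot: [-180.0, 0.0, 5.8]
force: [-0.1, -0.2, -0.2]
opening: 0.001
finger_force: 0.1
```

Call:
step_arm:
  series:
    - {"slide": [0,0,0.1],"twist": 0}
    - {"slide": [0,0,0.15],"twist": 0}
    - {"slide": [0,0,0.2],"twist": 0}
    - {"slide": [0,0,0.2],"twist": 0}

```text
t: 4.73
ee_pos: [0.4697, -0.0387, 0.0343]
tcp_rot: [180.0, 0.0, 5.8]
force: [-2.7, -1.3, 10.1]
opening: 0.002
finger_force: 4.8
```

```bash
python3 -c "
from h import *
s=readout.state();print(s['force'],s['ee_pos'],s['t'])
T=snap('top','t2.png');S=snap('scene','s2.png')
a=cv2.resize(T[165:255,265:365,::-1],(500,450));b=cv2.resize(S[135:225,265:365,::-1],None,fx=3,fy=3)
cv2.imwrite('pics/c3.png',np.hstack([cv2.resize(S[125:225,265:365,::-1],(400,400)),cv2.resize(T[165:255,265:365,::-1],(400,400))]))
"
```

```text
[-2.72840617 -1.30752261 10.11778241] [ 0.46966289 -0.0387442   0.03432156] 4.7333
```

View pics/c3.png

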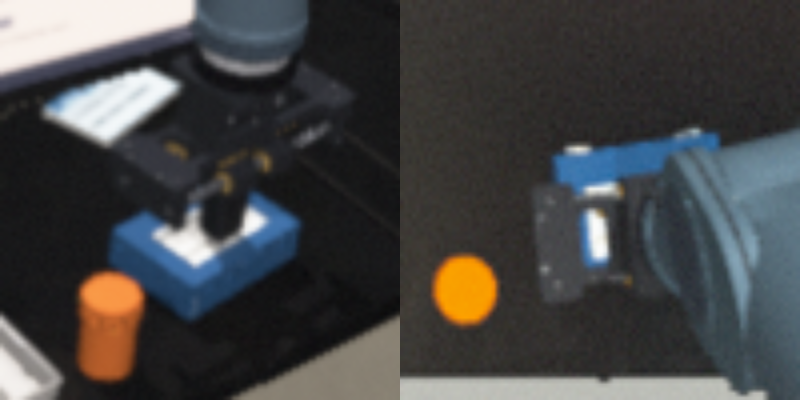

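The lid is fully shut: the TCP stopped at z=0.034 with 10 N, and both views show it closed. Next is the left canister.

Call:
step_arm:
  series:
    - {"slide": [0,0,-1],"twist": 0}
    - {"slide": [0,0,-4],"twist": 0}
    - {"slide": [0,0,-8],"twist": 0}
    - {"slide": [0,0,-12],"twist": 0}
    - {"slide": [0,0,-15],"twist": 0}
    - {"slide": [0,0,-16],"twist": 0}
  grip: 8

```text
t: 5.33
ee_pos: [0.4723, -0.0388, 0.1987]
tcp_rot: [179.9, -0.4, 5.8]
force: [0.3, 0.2, 0.3]
opening: 0.435
finger_force: 0.0
```

```bash
python3 -c "
from h import *
s=readout.state();print(s['force'],s['qpos'].round(1))
to(.501,.342,.19,np.pi/2);to(.501,.342,.19,-np.pi/2)
"
```

```text
[0.27973723 0.23212588 0.28812336] [ 12.6  17.4 -15.7 115.9   6.4  47.1 -91. ]
pos [ 0.4723 -0.0388  0.1987] yaw 0.101 rpy [179.93  -0.44   5.77] slide [  6.68 -37.6    0.87] twist -1.47
pos [ 0.4723 -0.0388  0.1987] yaw 0.101 rpy [179.93  -0.44   5.77] slide [  6.68 -37.6    0.87] twist 1.672
```

Call:
step_arm:
  series:
    - {"slide": [0.6,-2,0],"twist": -0.12}
    - {"slide": [1,-5.5,0],"twist": -0.24}
    - {"slide": [1.6,-9,0],"twist": -0.36}
    - {"slide": [2.2,-12.5,0],"twist": -0.48}
    - {"slide": [2.8,-16,0],"twist": -0.6}
    - {"slide": [3.5,-19.5,0],"twist": -0.72}
    - {"slide": [4.1,-23,0],"twist": -0.84}
    - {"slide": [4.7,-26.5,0],"twist": -0.96}
    - {"slide": [5.4,-30,0],"twist": -1.08}
    - {"slide": [6,-33.5,0],"twist": -1.2}
    - {"slide": [6.5,-36.5,0],"twist": -1.32}
    - {"slide": [6.7,-37.6,0],"twist": -1.44}

```text
t: 6.33
ee_pos: [0.4969, 0.3474, 0.1937]
tcp_rot: [-179.9, -0.2, 88.9]
force: [-0.1, 0.5, 0.4]
opening: 0.907
finger_force: 0.0
```

Call:
step_arm:
  series:
    - {"slide": [0,0,0],"twist": -0.03}
    - {"slide": [0,0,0],"twist": -0.03}
    - {"slide": [0,0,0],"twist": -0.03}
    - {"slide": [0,0,0],"twist": -0.03}

```text
t: 6.67
ee_pos: [0.4987, 0.3411, 0.1934]
tcp_rot: [-180.0, 0.1, 89.9]
force: [-1.1, -0.5, 1.1]
opening: 0.906
finger_force: 0.0
```

```bash
python3 -c "
from h import *
s=readout.state();print(s['force'],s['qpos'].round(1),s['opening'],s['t'])
to(.501,.342,.015,np.pi/2);C=cam('wrist');snap('wrist','w2.png')
for x,y in((.501,.3416),(.505,.2638),(.497,.1883)):print(proj(C,(x,y,.068)))
"
```

```text
[-1.09012543 -0.5190654   1.10463323] [-12.6  34.1 -36.7  96.   23.3  57.8 -57.4] 0.9063992019762388 6.6667
pos [0.4987 0.3411 0.1934] yaw 1.569 rpy [-1.7998e+02  5.0000e-02  8.9870e+01] slide [ 0.1   0.24 17.84] twist -0.002
(np.float64(256.5684790355624), np.float64(183.17775506657298))
(np.float64(260.26775924022286), np.float64(251.1842523532739))
(np.float64(253.29271467464602), np.float64(308.1801135854168))
```

View pics/w2.png

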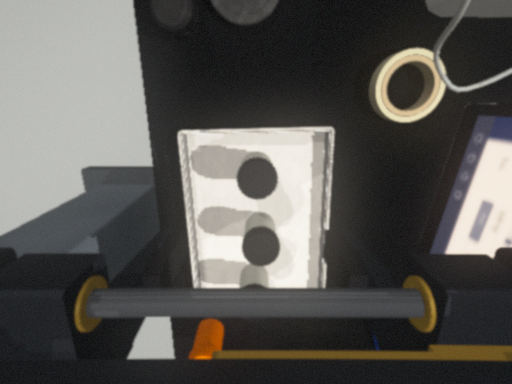

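The wrist view shows caps at (257,178) and (261,246), about 5 px off the prediction in v. The arm may not have settled yet, so I'll measure again.

```bash
cat > caps.py <<'E'
from h import *
s=readout.state();C=cam('wrist');im=optics.get_image('wrist');g=cv2.cvtColor(im,cv2.COLOR_RGB2GRAY)
print(s['ee_pos'],np.round(s['dq'],1))
m=((g<75)*255).astype(np.uint8)
for c in cv2.findContours(m,1,2)[0]:
    A=cv2.contourArea(c)
    if 700<A<3500:
        (u,v),r=cv2.minEnclosingCircle(c)
        if A/(np.pi*r*r)>.75:print(round(u,1),round(v,1),round(r,1),plane(C,u,v,.068).round(4))
print('edge',proj(C,(.5,.3895,.02)))
E
python3 caps.py; sleep 0; python3 caps.py
```

```text
[0.49872755 0.34111778 0.19356422] [ 0.1 -0.1 -0.2 -0.2  0.   0.   0.3]
edge (np.float64(255.31471320495615), np.float64(130.57569981536258))
[0.49875259 0.34124196 0.1936626 ] [ 0.  -0.2 -0.1 -0.1  0.   0.1  0.2]
edge (np.float64(255.2817776567347), np.float64(130.7067141969252))
```

Call:
step_arm:
  series:
    - {"slide": [0.2,0.2,3],"twist": 0}
    - {"slide": [0.2,0.2,6.5],"twist": 0}
    - {"slide": [0.2,0.2,10],"twist": 0}
    - {"slide": [0.2,0.2,13],"twist": 0}
    - {"slide": [0.2,0.2,15.5],"twist": 0}
    - {"slide": [0.2,0.2,17],"twist": 0}
    - {"slide": [0.2,0.2,17.8],"twist": 0}
    - {"slide": [0.2,0.2,17.8],"twist": 0}

```text
t: 7.48
ee_pos: [0.5, 0.3435, 0.0146]
tcp_rot: [-179.9, 0.1, 90.0]
force: [-0.4, -0.0, 1.0]
opening: 0.909
finger_force: 0.0
```

Call:
step_arm:
  series:
    - {"slide": [0,0,0],"twist": 0}
    - {"slide": [0,0,0],"twist": 0}
    - {"slide": [0,0,0],"twist": 0}
    - {"slide": [0,0,0],"twist": 0}
    - {"slide": [0,0,0],"twist": 0}
    - {"slide": [0,0,0],"twist": 0}
    - {"slide": [0,0,0],"twist": 0}
    - {"slide": [0,0,0],"twist": 0}
    - {"slide": [0,0,0],"twist": 0}
    - {"slide": [0,0,0],"twist": 0}
  grip: 3.0
  grip_force: 25

```text
t: 8.32
ee_pos: [0.5007, 0.3442, 0.0161]
tcp_rot: [180.0, -0.0, 90.0]
force: [-1.2, -1.2, 6.1]
opening: 0.449
finger_force: 25.2
```

Call:
step_arm:
  series:
    - {"slide": [0,0,-0.3],"twist": 0}
    - {"slide": [0,0,-0.8],"twist": 0}
    - {"slide": [0,0,-1.8],"twist": 0}
    - {"slide": [0,0,-3.2],"twist": 0}
    - {"slide": [0,0,-4.8],"twist": 0}
    - {"slide": [0,0,-6.2],"twist": 0}
    - {"slide": [0,0,-7.2],"twist": 0}
    - {"slide": [0,0,-7.8],"twist": 0}
    - {"slide": [0,0,-8],"twist": 0}
    - {"slide": [0,0,-8],"twist": 0}
    - {"slide": [0,0,-8],"twist": 0}
    - {"slide": [0,0,-8],"twist": 0}

```text
t: 9.32
ee_pos: [0.5001, 0.3436, 0.0949]
tcp_rot: [-179.9, 0.1, 90.0]
force: [0.2, 0.4, -6.3]
opening: 0.447
finger_force: 25.1
```

```bash
cat > heft.py <<'E'
from h import *
F=[]
for i in range(8):
    s=readout.state();F.append(s['force'][2]);optics.get_image('top')
print('Fz',np.mean(F).round(2),np.std(F).round(2),'t',s['t'],s['ee_pos'],s['tcp_rot'].round(2),s['opening'])
E
python3 heft.py
```

```text
Fz -5.49 0.6 t 9.6667 [0.50044922 0.34404642 0.09551008] [-1.7998e+02  1.0000e-02  9.0000e+01] 0.44449870601595354
```

Call:
step_arm:
  series:
    - {"slide": [0,0,0.6],"twist": 0}
    - {"slide": [0,0,1.8],"twist": 0}
    - {"slide": [0,0,3.4],"twist": 0}
    - {"slide": [0,0,5.0],"twist": 0}
    - {"slide": [0,0,6.2],"twist": 0}
    - {"slide": [0,0,7.0],"twist": 0}
    - {"slide": [0,0,7.4],"twist": 0}
    - {"slide": [0,0,7.6],"twist": 0}
    - {"slide": [0,0,7.75],"twist": 0}
    - {"slide": [0,0,7.85],"twist": 0}
    - {"slide": [0,0,7.9],"twist": 0}
    - {"slide": [0,0,7.95],"twist": 0}

```text
t: 10.72
ee_pos: [0.5009, 0.3443, 0.0167]
tcp_rot: [180.0, -0.0, 90.0]
force: [-0.3, -0.2, -4.6]
opening: 0.45
finger_force: 25.1
```

Call:
step_arm:
  series:
    - {"slide": [0,0,0],"twist": 0}
    - {"slide": [0,0,0],"twist": 0}

```text
t: 10.88
ee_pos: [0.5007, 0.3442, 0.0165]
tcp_rot: [180.0, -0.0, 90.0]
force: [1.1, 0.0, -6.0]
opening: 0.449
finger_force: 25.1
```

Call:
step_arm:
  series:
    - {"slide": [0,0,0.04],"twist": 0}
    - {"slide": [0,0,0.08],"twist": 0}
    - {"slide": [0,0,0.1],"twist": 0}
    - {"slide": [0,0,0.1],"twist": 0}

```text
t: 11.22
ee_pos: [0.5008, 0.3442, 0.0161]
tcp_rot: [180.0, 0.0, 90.0]
force: [-2.5, -2.4, 5.6]
opening: 0.452
finger_force: 25.4
```

Call:
step_arm:
  series:
    - {"slide": [0,0,0],"twist": 0}
    - {"slide": [0,0,0],"twist": 0}
    - {"slide": [0,0,0],"twist": 0}
    - {"slide": [0,0,0],"twist": 0}
    - {"slide": [0,0,0],"twist": 0}
    - {"slide": [0,0,-1],"twist": 0}
    - {"slide": [0,0,-4],"twist": 0}
    - {"slide": [0,0,-7.5],"twist": 0}
    - {"slide": [0,0,-10],"twist": 0}
    - {"slide": [0,0,-11.5],"twist": 0}
    - {"slide": [0,0,-12],"twist": 0}
    - {"slide": [0,0,-12],"twist": 0}
  grip: 8

```text
t: 12.22
ee_pos: [0.5013, 0.3446, 0.1369]
tcp_rot: [179.9, -0.1, 90.0]
force: [-0.0, 0.0, 0.4]
opening: 0.906
finger_force: 0.0
```

```bash
python3 heft.py; python3 -c "
from h import *
to(.505,.2645,.015,np.pi/2)
im=optics.get_image('top')
cv2.imwrite('pics/t3.png',im[...,::-1])"
```

```text
Fz 0.11 0.44 t 12.5667 [0.50002137 0.34372151 0.13413138] [-1.7991e+02  5.0000e-02  9.0010e+01] 0.9095896841875815
pos [0.5001 0.3438 0.1344] yaw 1.571 rpy [-1.7993e+02  4.0000e-02  9.0010e+01] slide [-7.93  0.5  11.94] twist 0.0
```

Call:
step_arm:
  series:
    - {"slide": [-2,0.1,0],"twist": 0}
    - {"slide": [-5,0.3,0],"twist": 0}
    - {"slide": [-7.2,0.4,0],"twist": 0}
    - {"slide": [-7.9,0.45,0],"twist": 0}
    - {"slide": [-7.9,0.45,1],"twist": 0}
    - {"slide": [-7.9,0.45,3.5],"twist": 0}
    - {"slide": [-7.9,0.45,6.5],"twist": 0}
    - {"slide": [-7.9,0.45,9],"twist": 0}
    - {"slide": [-7.9,0.45,11],"twist": 0}
    - {"slide": [-7.9,0.45,11.8],"twist": 0}
    - {"slide": [-7.9,0.45,11.9],"twist": 0}
    - {"slide": [-7.9,0.45,11.9],"twist": 0}

```text
t: 13.67
ee_pos: [0.5047, 0.2664, 0.0161]
tcp_rot: [-180.0, -0.0, 90.1]
force: [-0.4, -0.1, 0.5]
opening: 0.908
finger_force: 0.0
```

Call:
step_arm:
  series:
    - {"slide": [0,0,0],"twist": 0}
    - {"slide": [0,0,0],"twist": 0}
    - {"slide": [0,0,0],"twist": 0}
    - {"slide": [0,0,0],"twist": 0}
    - {"slide": [0,0,0],"twist": 0}
    - {"slide": [0,0,0],"twist": 0}
    - {"slide": [0,0,0],"twist": 0}
    - {"slide": [0,0,0],"twist": 0}
    - {"slide": [0,0,0],"twist": 0}
    - {"slide": [0,0,0],"twist": 0}
  grip: 3.0

```text
t: 14.5
ee_pos: [0.5051, 0.2651, 0.0164]
tcp_rot: [180.0, 0.0, 90.0]
force: [-0.3, -0.7, 3.0]
opening: 0.45
finger_force: 25.0
```

Call:
step_arm:
  series:
    - {"slide": [0,0,-0.3],"twist": 0}
    - {"slide": [0,0,-0.8],"twist": 0}
    - {"slide": [0,0,-1.8],"twist": 0}
    - {"slide": [0,0,-3.2],"twist": 0}
    - {"slide": [0,0,-4.8],"twist": 0}
    - {"slide": [0,0,-6.2],"twist": 0}
    - {"slide": [0,0,-7.2],"twist": 0}
    - {"slide": [0,0,-7.8],"twist": 0}
    - {"slide": [0,0,-8],"twist": 0}
    - {"slide": [0,0,-8],"twist": 0}
    - {"slide": [0,0,-8],"twist": 0}
    - {"slide": [0,0,-8],"twist": 0}

```text
t: 15.5
ee_pos: [0.5046, 0.2648, 0.0955]
tcp_rot: [-179.9, 0.0, 90.0]
force: [-0.2, 0.4, -1.2]
opening: 0.448
finger_force: 25.0
```

```bash
python3 heft.py
```

```text
Fz -1.36 0.35 t 15.85 [0.50493336 0.26506537 0.09602575] [-1.7998e+02  1.0000e-02  9.0010e+01] 0.4555101933739834
```

Call:
step_arm:
  series:
    - {"slide": [0,0,0.6],"twist": 0}
    - {"slide": [0,0,1.8],"twist": 0}
    - {"slide": [0,0,3.4],"twist": 0}
    - {"slide": [0,0,5.0],"twist": 0}
    - {"slide": [0,0,6.2],"twist": 0}
    - {"slide": [0,0,7.0],"twist": 0}
    - {"slide": [0,0,7.4],"twist": 0}
    - {"slide": [0,0,7.6],"twist": 0}
    - {"slide": [0,0,7.75],"twist": 0}
    - {"slide": [0,0,7.85],"twist": 0}
    - {"slide": [0,0,7.9],"twist": 0}
    - {"slide": [0,0,7.95],"twist": 0}

```text
t: 16.9
ee_pos: [0.5054, 0.2652, 0.0171]
tcp_rot: [180.0, -0.0, 90.0]
force: [0.6, 1.2, -1.4]
opening: 0.445
finger_force: 25.0
```

Call:
step_arm:
  series:
    - {"slide": [0,0,0.04],"twist": 0}
    - {"slide": [0,0,0.07],"twist": 0}
    - {"slide": [0,0,0.07],"twist": 0}

```text
t: 17.15
ee_pos: [0.5052, 0.2652, 0.0164]
tcp_rot: [180.0, -0.0, 90.0]
force: [-0.4, 0.2, 2.2]
opening: 0.45
finger_force: 25.0
```

Call:
step_arm:
  series:
    - {"slide": [0,0,0],"twist": 0}
    - {"slide": [0,0,0],"twist": 0}
    - {"slide": [0,0,0],"twist": 0}
    - {"slide": [0,0,0],"twist": 0}
    - {"slide": [0,0,0],"twist": 0}
    - {"slide": [0,0,-1],"twist": 0}
    - {"slide": [0,0,-4],"twist": 0}
    - {"slide": [0,0,-7.5],"twist": 0}
    - {"slide": [0,0,-10],"twist": 0}
    - {"slide": [0,0,-11.5],"twist": 0}
    - {"slide": [0,0,-12],"twist": 0}
    - {"slide": [0,0,-12],"twist": 0}
  grip: 8

```text
t: 18.15
ee_pos: [0.5058, 0.2655, 0.1376]
tcp_rot: [179.9, -0.1, 90.0]
force: [-0.2, 0.5, -0.2]
opening: 0.91
finger_force: 0.0
```

Call:
step_arm:
  series:
    - {"slide": [-2,-0.2,0],"twist": 0}
    - {"slide": [-5,-0.5,0],"twist": 0}
    - {"slide": [-7.1,-0.7,0],"twist": 0}
    - {"slide": [-7.7,-0.8,0],"twist": 0}
    - {"slide": [-7.7,-0.8,0],"twist": 0}
    - {"slide": [-7.7,-0.8,0],"twist": 0}

```text
t: 18.65
ee_pos: [0.4967, 0.1888, 0.1355]
tcp_rot: [-180.0, -0.0, 90.0]
force: [0.6, 0.4, 0.7]
opening: 0.909
finger_force: 0.0
```

```bash
python3 -c "
from h import *
to(.497,.188,.0155,np.pi/2);print(readout.state()['force'])"
```

```text
pos [0.4967 0.1888 0.1355] yaw 1.571 rpy [-1.7995e+02 -4.0000e-02  9.0010e+01] slide [-0.09  0.04 12.  ] twist 0.0
[0.61128421 0.35250449 0.70674378]
```

Call:
step_arm:
  series:
    - {"slide": [0,0,1],"twist": 0}
    - {"slide": [0,0,3.5],"twist": 0}
    - {"slide": [0,0,6.5],"twist": 0}
    - {"slide": [0,0,9],"twist": 0}
    - {"slide": [0,0,11],"twist": 0}
    - {"slide": [0,0,11.8],"twist": 0}
    - {"slide": [0,0,12],"twist": 0}
    - {"slide": [0,0,12],"twist": 0}

```text
t: 19.32
ee_pos: [0.4967, 0.1892, 0.0157]
tcp_rot: [-180.0, -0.0, 90.1]
force: [-0.6, -0.1, 0.1]
opening: 0.911
finger_force: 0.0
```

Call:
step_arm:
  series:
    - {"slide": [0,0,0],"twist": 0}
    - {"slide": [0,0,0],"twist": 0}
    - {"slide": [0,0,0],"twist": 0}
    - {"slide": [0,0,0],"twist": 0}
    - {"slide": [0,0,0],"twist": 0}
    - {"slide": [0,0,0],"twist": 0}
    - {"slide": [0,0,0],"twist": 0}
    - {"slide": [0,0,0],"twist": 0}
    - {"slide": [0,0,0],"twist": 0}
    - {"slide": [0,0,0],"twist": 0}
  grip: 3.0

```text
t: 20.15
ee_pos: [0.4971, 0.1881, 0.0162]
tcp_rot: [180.0, 0.0, 90.0]
force: [-1.3, -0.7, 4.8]
opening: 0.449
finger_force: 25.0
```

Call:
step_arm:
  series:
    - {"slide": [0,0,-0.3],"twist": 0}
    - {"slide": [0,0,-0.8],"twist": 0}
    - {"slide": [0,0,-1.8],"twist": 0}
    - {"slide": [0,0,-3.2],"twist": 0}
    - {"slide": [0,0,-4.8],"twist": 0}
    - {"slide": [0,0,-6.2],"twist": 0}
    - {"slide": [0,0,-7.2],"twist": 0}
    - {"slide": [0,0,-7.8],"twist": 0}
    - {"slide": [0,0,-8],"twist": 0}
    - {"slide": [0,0,-8],"twist": 0}
    - {"slide": [0,0,-8],"twist": 0}
    - {"slide": [0,0,-8],"twist": 0}

```text
t: 21.15
ee_pos: [0.4966, 0.1879, 0.0954]
tcp_rot: [-179.9, 0.0, 90.0]
force: [-0.4, -0.1, -1.2]
opening: 0.45
finger_force: 24.9
```

```bash
python3 heft.py
```

```text
Fz -0.66 0.34 t 21.5 [0.4969527  0.18813775 0.09583957] [-179.98    0.     90.01] 0.4520950073849771
```

```bash
python3 -c "
from h import *
S=snap('scene','s3.png');cv2.imwrite('pics/c4.png',cv2.resize(S[100:260,160:360,::-1],(700,560)))"
```

```text
(no output)
```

View pics/c4.png

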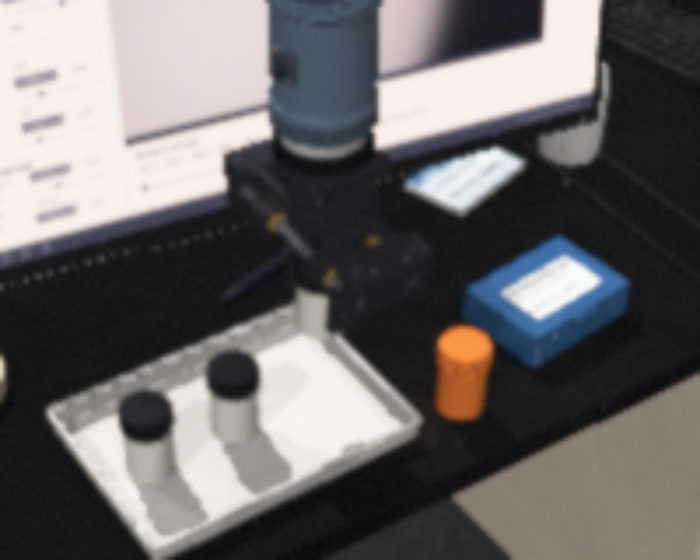

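Call:
step_arm:
  series:
    - {"slide": [0,0,0.6],"twist": 0}
    - {"slide": [0,0,1.8],"twist": 0}
    - {"slide": [0,0,3.4],"twist": 0}
    - {"slide": [0,0,5.0],"twist": 0}
    - {"slide": [0,0,6.2],"twist": 0}
    - {"slide": [0,0,7.0],"twist": 0}
    - {"slide": [0,0,7.4],"twist": 0}
    - {"slide": [0,0,7.6],"twist": 0}
    - {"slide": [0,0,7.75],"twist": 0}
    - {"slide": [0,0,7.85],"twist": 0}
    - {"slide": [0,0,7.9],"twist": 0}
    - {"slide": [0,0,7.95],"twist": 0}

```text
t: 22.6
ee_pos: [0.4974, 0.1882, 0.0169]
tcp_rot: [180.0, -0.0, 90.0]
force: [-0.4, -0.9, -1.0]
opening: 0.45
finger_force: 24.9
```

Call:
step_arm:
  series:
    - {"slide": [0,0,0.04],"twist": 0}
    - {"slide": [0,0,0.07],"twist": 0}
    - {"slide": [0,0,0.07],"twist": 0}

```text
t: 22.85
ee_pos: [0.4973, 0.1881, 0.0163]
tcp_rot: [180.0, 0.0, 90.0]
force: [-0.8, -1.4, 4.3]
opening: 0.451
finger_force: 25.1
```

The crop at (312,310) shows the right canister held clear of the tray. The other two stand upright in their places, and the lid is shut. The hefts came to about 0.57 kg (left), 0.15 kg (middle) and 0.1 kg (right), so the left one is the heaviest. I'll release the right one and return for it.

Call:
step_arm:
  series:
    - {"slide": [0,0,0],"twist": 0}
    - {"slide": [0,0,0],"twist": 0}
    - {"slide": [0,0,0],"twist": 0}
    - {"slide": [0,0,0],"twist": 0}
    - {"slide": [0,0,0],"twist": 0}
    - {"slide": [0,0,-1],"twist": 0}
    - {"slide": [0,0,-4],"twist": 0}
    - {"slide": [0,0,-7.5],"twist": 0}
    - {"slide": [0,0,-10],"twist": 0}
    - {"slide": [0,0,-11.5],"twist": 0}
    - {"slide": [0,0,-12],"twist": 0}
    - {"slide": [0,0,-12],"twist": 0}
  grip: 8

```text
t: 23.85
ee_pos: [0.4978, 0.1883, 0.1373]
tcp_rot: [179.9, -0.0, 90.0]
force: [-0.3, -0.5, -0.1]
opening: 0.911
finger_force: 0.0
```

Call:
step_arm:
  series:
    - {"slide": [2,0.05,0],"twist": 0}
    - {"slide": [5,0.1,0],"twist": 0}
    - {"slide": [8.5,0.2,0],"twist": 0}
    - {"slide": [12,0.3,0],"twist": 0}
    - {"slide": [14.5,0.35,0],"twist": 0}
    - {"slide": [15.6,0.35,0],"twist": 0}
    - {"slide": [15.6,0.35,0],"twist": 0}
    - {"slide": [15.6,0.35,0],"twist": 0}

```text
t: 24.52
ee_pos: [0.5001, 0.3427, 0.1346]
tcp_rot: [-179.9, 0.1, 90.0]
force: [0.4, -1.5, -0.9]
opening: 0.91
finger_force: 0.0
```

```bash
python3 -c "
from h import *
to(.5008,.3442,.0165,np.pi/2)
im=cv2.cvtColor(cv2.imread('pics/s3.png'),cv2.COLOR_BGR2GRAY);im0=cv2.cvtColor(cv2.imread('pics/scene0.png'),cv2.COLOR_BGR2GRAY)
r=cv2.matchTemplate(im[190:250,180:225],im0[205:240,190:215],cv2.TM_CCOEFF_NORMED);print('left can shift px (0 = 10,15):',cv2.minMaxLoc(r))"
```

```text
pos [0.5001 0.3427 0.1346] yaw 1.571 rpy [-1.7992e+02  1.2000e-01  9.0010e+01] slide [ 0.18  0.08 11.81] twist 0.0
left can shift px (0 = 10,15): (-0.5626811385154724, 0.9956061244010925, (0, 25), (10, 15))
```

Call:
step_arm:
  series:
    - {"slide": [0.1,0,1],"twist": 0}
    - {"slide": [0.1,0,3.5],"twist": 0}
    - {"slide": [0.1,0,6.5],"twist": 0}
    - {"slide": [0.1,0,9],"twist": 0}
    - {"slide": [0.1,0,11],"twist": 0}
    - {"slide": [0.1,0,11.8],"twist": 0}
    - {"slide": [0.1,0,11.9],"twist": 0}
    - {"slide": [0.1,0,11.9],"twist": 0}

```text
t: 25.18
ee_pos: [0.5009, 0.344, 0.0168]
tcp_rot: [-180.0, 0.0, 89.9]
force: [0.9, 0.6, -0.9]
opening: 0.906
finger_force: 0.0
```

Call:
step_arm:
  series:
    - {"slide": [0,0,0],"twist": 0}
    - {"slide": [0,0,0],"twist": 0}
    - {"slide": [0,0,0],"twist": 0}
    - {"slide": [0,0,0],"twist": 0}
    - {"slide": [0,0,0],"twist": 0}
    - {"slide": [0,0,0],"twist": 0}
    - {"slide": [0,0,0],"twist": 0}
    - {"slide": [0,0,0],"twist": 0}
    - {"slide": [0,0,0],"twist": 0}
    - {"slide": [0,0,0],"twist": 0}
  grip: 3.0
  grip_force: 30

```text
t: 26.02
ee_pos: [0.5007, 0.3452, 0.017]
tcp_rot: [180.0, -0.0, 90.0]
force: [-0.1, -0.3, 2.3]
opening: 0.448
finger_force: 33.6
```

Call:
step_arm:
  series:
    - {"slide": [0,0,-0.3],"twist": 0}
    - {"slide": [0,0,-0.8],"twist": 0}
    - {"slide": [0,0,-1.8],"twist": 0}
    - {"slide": [0,0,-3.2],"twist": 0}
    - {"slide": [0,0,-5],"twist": 0}
    - {"slide": [0,0,-7],"twist": 0}
    - {"slide": [0,0,-9],"twist": 0}
    - {"slide": [0,0,-11],"twist": 0}
    - {"slide": [0,0,-13],"twist": 0}
    - {"slide": [0,0,-15],"twist": 0}
    - {"slide": [0,0,-16.6],"twist": 0}
    - {"slide": [0,0,-18],"twist": 0}

```text
t: 27.02
ee_pos: [0.5004, 0.3453, 0.1993]
tcp_rot: [179.9, -0.0, 90.0]
force: [0.5, -0.2, -4.3]
opening: 0.442
finger_force: 33.8
```

Call:
step_arm:
  series:
    - {"slide": [0,0,-1],"twist": 0}
    - {"slide": [0,0,-1.6],"twist": 0}
    - {"slide": [0,0,-1.8],"twist": 0}
    - {"slide": [0,0,-1.8],"twist": 0}
    - {"slide": [0,0,-1.8],"twist": 0}
    - {"slide": [0,0,-1.8],"twist": 0}
    - {"slide": [0,0,-1.8],"twist": 0}
    - {"slide": [0,0,-1.8],"twist": 0}
    - {"slide": [0,0,-1.8],"twist": 0}
    - {"slide": [0,0,-1.8],"twist": 0}

```text
t: 27.85
ee_pos: [0.5004, 0.3451, 0.2146]
tcp_rot: [-180.0, 0.0, 90.0]
force: [0.4, 0.6, -5.6]
opening: 0.442
finger_force: 33.8
```

```bash
python3 heft.py; python3 -c "
from h import *
S=snap('scene','s4.png');cv2.imwrite('pics/c5.png',cv2.resize(S[60:260,120:360,::-1],(720,600)))"
```

```text
Fz -5.39 0.33 t 28.2 [0.50053204 0.34505589 0.2147909 ] [-180.    0.   90.] 0.44563273089725736
```

View pics/c5.png

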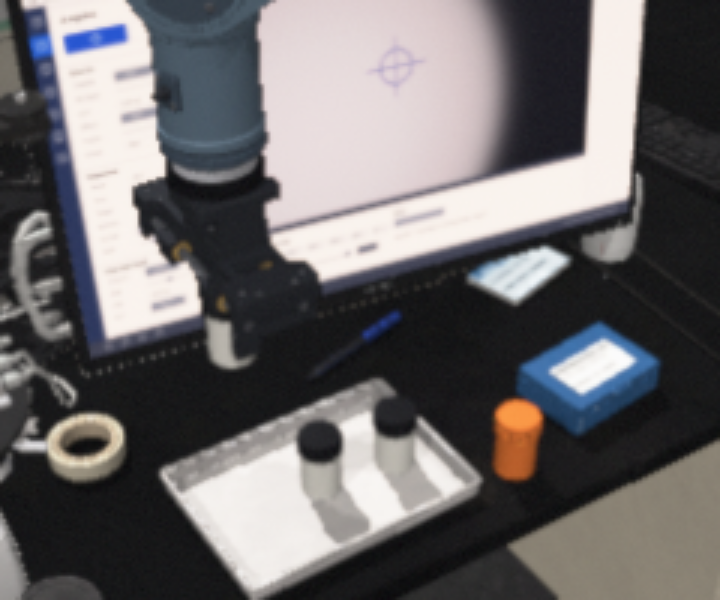

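The crop shows the heaviest canister held upright at (230,340). The other two stand in the tray, the box is shut and the bystanders are in place. I'm handing it in.

```bash
python3 -c "
from workcell import env
print(env.job_done())"
```

```text
the job is handed in; nothing more can be done
None
```

I handed the job in at about 28 s: the slide box lid is shut, and the left canister was the heaviest at about 0.56 kg (middle about 0.15 kg, right about 0.1 kg). It is held upright and still with its foot about 20 cm up, while the other two stand in their places in the tray.

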